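# Refit the warming plate's knob and turn it off

### The arm

A 6-joint arm with a two-finger parallel gripper is mounted at the origin on the work surface; the furniture and walls round the work are solid. World frame = base frame: x ahead of the robot, y to its left, z up, the work surface at z = 0. Lengths are in m, angles in degrees, forces in N, time in s.
With the tool pointing down it reaches from about 0.25 to 0.725 m from the base axis. Payload 9.7 kg.
Tool frame: the origin (TCP) lies on the centre line of the jaws, within the pads' length; the fingertips stand tip_extent ahead of it and the grasp point (between the pads) lies 3 mm ahead of it (tip_extent is the distance from the TCP to the fingertips, in m); z points along the fingers, y is the line along which they close (so a half turn about z gives the same grasp; the last joint's range is limited). The gripper opens to 85 mm and grips with 20 to 120 N. Pads are 22 mm wide; open, the fingers measure 114 mm over their backs; the gripper's body (76 mm by 85 mm) begins 54 mm behind the grasp point. The pads swing forward as they close: fully open they stand 13 mm farther back than shut.
Start: joints at [0, 4.979, 10.078, 95.1, 0, 90], TCP at [0.55, -0, 0.253] pointing down, gripper open.
Joint ranges: [-179.16, 179.16], [-48.56, 103.87], [-65.8, 70.77], [-126.05, 130.52], [-82.76, 87.17], [-180, 180]. Speed limits (degrees/s): [127.2, 127.2, 147.25, 180, 180, 180].

### API

Orientations are given as [roll, pitch, yaw] about the fixed x, y, z axes, in that order (R = Rz(yaw) Ry(pitch) Rx(roll)).
In Python, from workcell import * gives the robot as it stands.
- The arm moves only by the tool servo_tool, never from a script. Its argument "rows" is a list of rows, each an object with "offset": the shift along the tool's x, y, z as a fraction of full scale, a list of three; "yaw": the turn about the tool's z as a fraction of full scale; "claw": the closure, from 0 (fully open) to 1 (shut). A call has 1 to 12 rows; each row is the pose to reach, as a shift and turn from the pose commanded when the call began, along the tool's axes at that moment, turning the shorter way round; what a row does not reach only later rows make up. Full scale, the value 1, is 0.1 m for a shift and pi rad for a turn. A row lasts 1/8 s, in which the tool goes at most 62.5 mm and 10.7 degrees, less where a joint would pass 70% of its speed; a pose out of reach is approached as far as the arm can. A call with a number of a shift or a turn outside -1 to 1 is refused whole. A call with a gripper value outside its range is refused whole. The fingers move at their own pace and stop on an object; "squeeze" is the grip in N (left out, the last holds). Time passes only in rows, so rows that repeat a pose let the fingers close. It gives the time, the measured TCP pose, the force, the opening and the grip force at its end, in the units of the state.
- get_obs(): the state, without advancing time (a new reading comes with each control period).
- camera(name): name is "scene" or "side" or "wrist"; returns (picture, depth): 420x560x3 uint8, red, green, blue; 420x560 float32, m along the optical axis (not along the pixel's ray), 0 where there is no reading.
- camera_info(name): a dict with "fx", "fy", "cx", "cy" (pixels), "cam_to_world" (4x4, takes a point from camera to world coordinates); the wrist camera has in their place "hand_eye" (4x4, takes a point from camera to tool coordinates, whose origin is the TCP and whose axes are the flange's). Camera axes: x right, y up, looking along -z (the intrinsics and any distortion apply to the point x, -y, -z); pixel columns grow to the right and rows downward; lengths in m; the calibration is good to about 2 mm. The wrist camera is an equidistant fisheye: a pixel r from the principal point sees the ray r / f radians off the axis. A picture is of the moment at which its call begins: read the wrist's pose just before it. camera_info takes no time and is no camera call.
- job_done(): hands the job in; it is judged then, once.
The state is a dict: "time": time; "q": joint angles; "qd": joint speeds; "joint_efforts": joint torques, N m; "ee_pos": TCP position; "tcp_rot": TCP orientation; "wrist_force": force on the tool from outside, world axes, zero at the start; "torque": the same for the moment, N m; "opening": finger opening in m; "grasp_force": force on a finger pad.
Only numpy, scipy, OpenCV 4.12 (cv2) and the standard library are available. Lean on these libraries where they do the work, as an engineer would, in place of code of your own. Each camera call takes 0.05 s, during which the arm holds its last target. There are 200 camera calls.

### The job

The control knob has come off the small warming plate. Put it back on the square shaft, fully home, then use the knob to turn the control anticlockwise (seen from above) all the way to its off stop, and leave the knob on the shaft. Leave the pot standing on the plate, and do not disturb the bottle or the plaster egg near it.

Things in the scene. Friction and masses are not known exactly. Their poses are not given: they have to be found in the camera images.
- knob: Loose black knob, 0.12 kg, upright on the table: round skirt 68 mm across, 24 mm high; on it a grip bar 62 mm long (x), 16 mm thick (y), 30 mm high; 54 mm high in all. Origin: centre of the underside, z up. Central square bore in the underside, 24 mm wide, 18 mm deep, sides parallel to x and y, 2 mm chamfer. Fits the shaft any of four ways round; which does not matter.
- shaft_seat (a point): On the shaft's axis at its foot: top of the aluminium hub (60 mm across, about 42 mm above the table) on which the seated knob's underside rests. The upright steel shaft is 22 mm square, 16 mm tall (top 1.5 mm stepped in to 19 mm). The point turns with it: x, y parallel to the square's sides, x along the thin black pointer (reaching 48 mm from the axis), z up.
- control (a joint): Angle of the shaft, rad: 0 at the off stop, fully anticlockwise from above; grows clockwise to 5.24 at the other stop. Light friction (0.05 N m); stays where left. At off the pointer is at the dial's first mark beside a small steel stop post, 150 degrees anticlockwise from warmer's x axis.
- warmer: The warming plate: white casing 150 mm (x) by 270 mm (y), 36 mm high, fixed to the table; origin under its centre. The shaft's axis is at (0, -85) mm in its frame, the round dark hot plate (128 mm diameter, top 40 mm above the table) at (0, +55) mm.
- pot: Small white open pot, 87 mm diameter, 57 mm high, standing on the hot plate; origin at the centre of its underside. Stays there.
- bottle: White bud bottle, 47 mm diameter, 98 mm high, standing behind the work; origin at the centre of its underside. Bystander.
- egg: Off-white plaster egg, 72 x 70 mm, 62 mm high, on the table to the left; origin at the centre of its underside. Bystander.
There are look-alikes about, which are no part of the job. Leave any blue, green or turquoise look-alike of the knob alone.

How it is judged:
By the outcome, as a careful person would: the job done as asked, in the order asked, and still so for the second after the job is handed in, with the robot touching nothing.
It also fails if it takes over 61 s, if anything falls off the work surface, if the arm or the gripper's body presses on something with over 40 N, if the wrist force passes 120 N, or if a joint passes its speed limit or range.

## Working session

There is one attempt and no reset: what is moved stays moved. The work goes in short steps, Python scripts to look and compute and a tool call to move; the robot and the scene stay as the last step left them, time stands still between calls to the robot, and variables do not carry over. Pictures are saved under pics/ and viewed, at most 10 in all, crops included, and the job is handed in when it is done.

Besides the shell and the picture viewer there is one more tool, called by a JSON object that holds its "api" and its "payload", one argument or row to a line. servo_tool: Moves the arm, as the interface text tells. Its arguments: {"type":"object","properties":{"rows":{"type":"array"},"squeeze":{"type":"number"}},"required":["rows"]}

```bash
ls; mkdir -p pics
python3 - <<'E'
from workcell import *
import cv2,numpy as np
o=get_obs();print(o)
for n in("scene","side","wrist"):
    p,d=camera(n);np.savez(f"pics/{n}0.npz",p=p,d=d);cv2.imwrite(f"pics/{n}0.png",p[:,:,::-1])
    print(n,camera_info(n))
a=np.load("pics/scene0.npz")["p"]
E
```

```text
pics
{'time': 0.0, 'q': array([-3.60275556e-04,  5.01139279e+00,  1.00331864e+01,  9.50990062e+01,
        7.73226745e-04,  9.00019631e+01]), 'qd': array([ 0.02118026, -0.02133776,  0.07517993, -0.0018585 , -0.07618162,
        0.02981125]), 'joint_efforts': array([ 7.68234549e-04, -5.20392072e+01,  4.64802504e+01,  1.63646933e-02,
        2.23589603e-05, -6.77332673e-05]), 'ee_pos': array([5.49797031e-01, 9.21569263e-08, 2.52568884e-01]), 'tcp_rot': array([-1.79922787e+02, -7.70580569e-04,  8.99976756e+01]), 'wrist_force': array([ 0.23238871, -0.38855192, -0.33990805]), 'torque': array([ 0.09216513, -0.01468251,  0.04893412]), 'grasp_force': 0.0, 'opening': 0.0849387289674574}
scene {'fx': 460.98091844044137, 'fy': 460.98091844044137, 'cx': 287.0411925880516, 'cy': 214.16266525678176, 'cam_to_world': array([[ 0.89314648,  0.34389976, -0.28986604,  0.11167818],
       [-0.44963295,  0.69838476, -0.55685629, -0.81288976],
       [ 0.01093528,  0.62768756,  0.77838856,  1.17430259],
       [ 0.        ,  0.        ,  0.        ,  1.        ]])}
side {'fx': 384.12073814815716, 'fy': 384.12073814815716, 'cx': 278.1213930647032, 'cy': 209.07385386579054, 'cam_to_world': array([[ 0.91719892,  0.16940563, -0.36062151,  0.04415393],
       [-0.39835015,  0.40797315, -0.8215078 , -1.10974887],
       [ 0.00795584,  0.8971397 ,  0.44167529,  0.65977844],
       [ 0.        ,  0.        ,  0.        ,  1.        ]])}
wrist {'fx': 325.19226210127806, 'fy': 325.19226210127806, 'cx': 277.7810650114483, 'cy': 205.83744009678773, 'hand_eye': array([[ 6.25157307e-04,  9.50507159e-01,  3.10702029e-01,
         7.95753278e-02],
       [ 9.99998909e-01, -1.01015756e-03,  1.07822072e-03,
         5.41591959e-04],
       [ 1.33871451e-03,  3.10701015e-01, -9.50506753e-01,
        -1.20853601e-01],
       [ 0.00000000e+00,  0.00000000e+00,  0.00000000e+00,
         1.00000000e+00]])}
```

View pics/scene0.png

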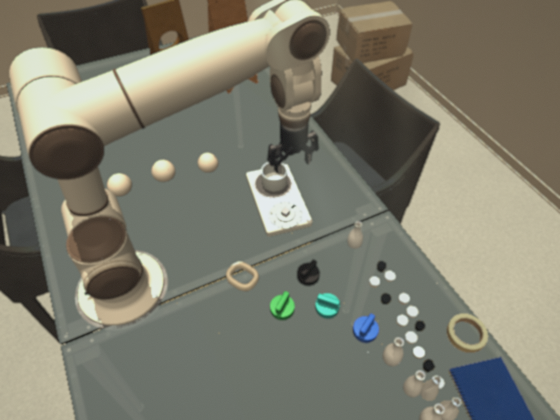

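View pics/side0.png

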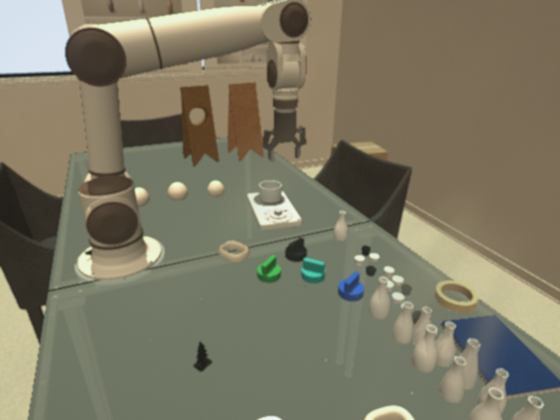

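View pics/wrist0.png

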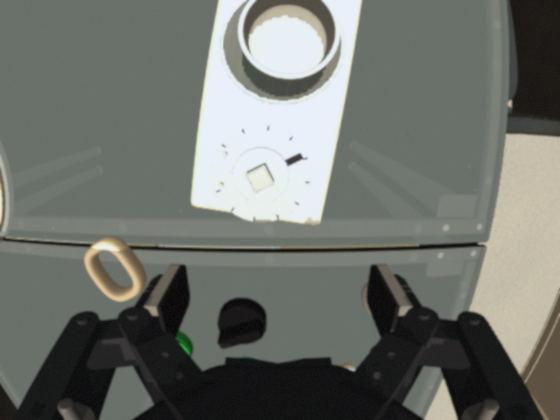

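Scene candidates for the knob are black (309,272), green (283,306), turquoise (328,304) and blue (366,328). I choose the black one, which is at wrist (242,322). The shaft is at wrist (260,178) and its pointer tip at (302,155). The bottle is at scene (356,234), beside the black knob, and the eggs are at scene (120,184), (163,170) and (207,162).

```bash
cat > h.py <<'E'
import numpy as np,cv2
from scipy.spatial.transform import Rotation as R
from workcell import *
def toolT(o):
    T=np.eye(4);T[:3,:3]=R.from_euler('xyz',o['tcp_rot'],degrees=True).as_matrix();T[:3,3]=o['ee_pos'];return T
def rays(n,u,v):
    i=camera_info(n);x=(u-i['cx'])/i['fx'];y=(v-i['cy'])/i['fy']
    if n=='wrist':
        r=np.hypot(x,y)+1e-12;t=np.tan(np.minimum(r,1.45))/r;x,y=x*t,y*t
    return np.stack([x,-y,-np.ones_like(x)],-1)
def pose(n,o):
    i=camera_info(n);return toolT(o)@i['hand_eye'] if n=='wrist' else i['cam_to_world']
def cloud(n,d,o):
    v,u=np.mgrid[:420,:560].astype(float);T=pose(n,o)
    P=rays(n,u,v)*d[...,None]
    P=P@T[:3,:3].T+T[:3,3];P[d==0]=np.nan;return P
def onplane(n,u,v,z,o):
    T=pose(n,o);r=T[:3,:3]@rays(n,np.float64(u),np.float64(v));return T[:3,3]+r*(z-T[2,3])/r[2]
def proj(n,X,o):
    T=np.linalg.inv(pose(n,o));p=T[:3,:3]@np.asarray(X)+T[:3,3];i=camera_info(n);x,y=p[0]/-p[2],-p[1]/-p[2]
    if n=='wrist':
        r=np.hypot(x,y)+1e-12;k=np.arctan(r)/r;x,y=x*k,y*k
    return i['cx']+i['fx']*x,i['cy']+i['fy']*y
E
python3 - <<'E'
from h import *
o=get_obs()
S={n:np.load(f"pics/{n}0.npz") for n in("scene","side","wrist")}
C={n:cloud(n,S[n]["d"],o) for n in S}
np.set_printoptions(precision=4,suppress=True)
for n,pts in dict(wrist=[(242,322),(242,305),(260,178),(294,159),(302,155),(230,200),(191,205),(320,223),(290,45)],scene=[(309,272),(314,266),(286,211),(274,170),(356,234),(207,162),(163,170),(120,184)],side=[(297,249),(278,212),(342,226),(216,188)]).items():
    for u,v in pts: print(n,u,v,C[n][v,u])
for n in S:
    P=C[n];p=S[n]["p"].astype(int);dark=(p.max(2)<60)
    s=onplane('scene',309,272,.03,o)
    near=np.hypot(P[...,0]-s[0],P[...,1]-s[1])<.06
    m=near&(P[...,2]>.008)&(P[...,2]<.08); t=m&(P[...,2]>.04)
    print(n,s,m.sum(),t.sum())
    if t.sum()>8:
        Q=P[t];c=Q[:,:2].mean(0);w,V=np.linalg.eigh(np.cov(Q[:,:2].T));print(' top',np.median(Q[:,2]),Q[:,2].max(),c,w,np.degrees(np.arctan2(V[1,1],V[0,1])))
        print(' all',np.nanmin(P[m],0),np.nanmax(P[m],0))
# crops
a=cv2.resize(S['wrist']['p'][120:240,170:350],None,fx=4.4,fy=4.4,interpolation=cv2.INTER_CUBIC)[:,:,::-1]
cv2.imwrite('pics/c1.png',a[:600,:800])
b=cv2.resize(S['scene']['p'][210:320,240:390],None,fx=5.3,fy=5.3,interpolation=cv2.INTER_CUBIC)[:,:,::-1]
cv2.imwrite('pics/c2.png',b[:600,:800])
E
```

```text
wrist 242 322 [ 0.5015 -0.2001  0.0241]
wrist 242 305 [ 0.5023 -0.1751  0.0185]
wrist 260 178 [0.5321 0.0055 0.0576]
wrist 294 159 [0.5665 0.022  0.0415]
wrist 302 155 [0.575  0.0257 0.0379]
wrist 230 200 [ 0.4978 -0.0236  0.0376]
wrist 191 205 [ 0.4424 -0.0414  0.0005]
wrist 320 223 [ 0.6019 -0.0646  0.0006]
wrist 290 45 [0.5618 0.1392 0.0439]
scene 309 272 [ 0.4942 -0.2207  0.0415]
scene 314 266 [ 0.5155 -0.2113  0.0453]
scene 286 211 [0.5311 0.0003 0.0555]
scene 274 170 [0.5757 0.1798 0.0536]
scene 356 234 [ 0.6775 -0.1766  0.0614]
scene 207 162 [0.3865 0.3165 0.0523]
scene 163 170 [0.2393 0.3397 0.0582]
scene 120 184 [0.0947 0.3417 0.0562]
side 297 249 [ 0.4999 -0.2177  0.032 ]
side 278 212 [ 0.5279 -0.0068  0.0554]
side 342 226 [ 0.6823 -0.1793  0.0542]
side 216 188 [0.39   0.3079 0.0453]
scene [ 0.4981 -0.2147  0.03  ] 443 126
 top 0.05182850351617785 0.05764609469635751 [ 0.4961 -0.2142] [0.     0.0003] -157.8048158411456
 all [ 0.4647 -0.2491  0.0082] [ 0.531  -0.1772  0.0576]
side [ 0.4981 -0.2147  0.03  ] 359 106
 top 0.05141897304897475 0.057054657171625056 [ 0.4985 -0.2137] [0.     0.0004] -157.82845101375992
 all [ 0.4669 -0.2446  0.0083] [ 0.5348 -0.1823  0.0571]
wrist [ 0.4981 -0.2147  0.03  ] 1901 660
 top 0.05313378146297018 0.05629226878362514 [ 0.5012 -0.2029] [0.     0.0003] -157.98497418954037
 all [ 0.4661 -0.2406  0.008 ] [ 0.5339 -0.1731  0.0563]
```

View pics/c1.png

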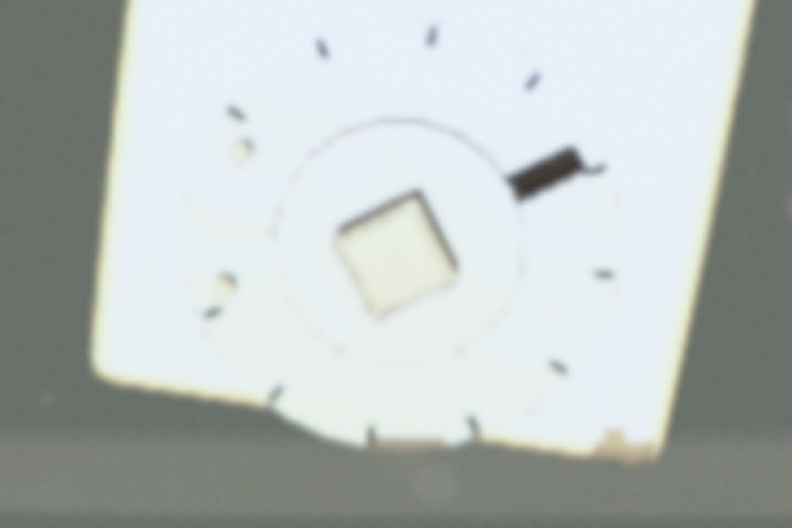

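View pics/c2.png

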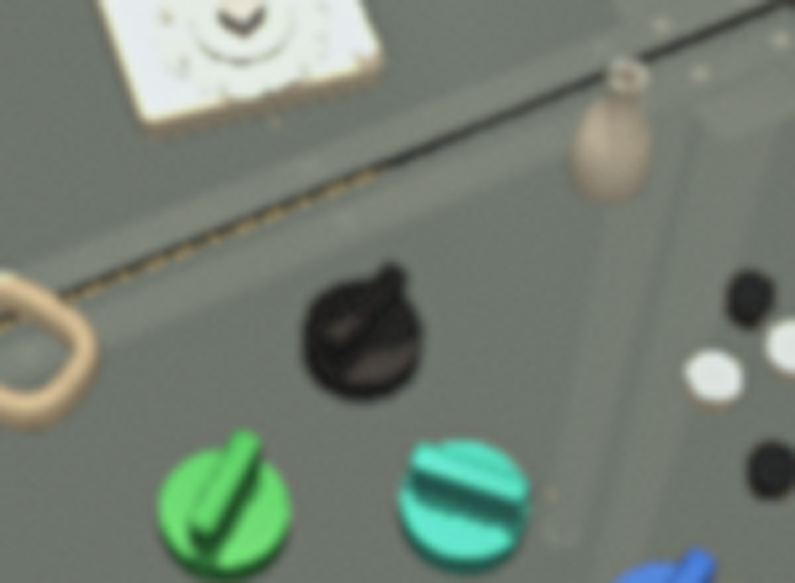

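The black knob has its bar at about 22° and its top at 54 mm, which matches the description. It stands clear of the bottle at (0.68,-0.18). The shaft top at about 57 mm also checks, and the pointer is at about 23°. In crop c1, the off mark (236,112) and its post (245,147) are upper left. I'll move over the knob with the jaws across the bar, then measure again.

{"api": "servo_tool", "payload": {
  "rows": [
    {"offset":[-0.5,-0.13,0],"yaw":0,"claw":0},
    {"offset":[-1,-0.26,0],"yaw":0,"claw":0},
    {"offset":[-1,-0.26,0],"yaw":0,"claw":0}
  ],
  "squeeze": 60
}}

```text
time: 0.52
ee_pos: [0.5232, -0.1026, 0.2532]
tcp_rot: [-180.0, 0.0, 89.8]
wrist_force: [-0.0, 0.3, 0.8]
opening: 0.0856
grasp_force: 0.0
```

{"api": "servo_tool", "payload": {
  "rows": [
    {"offset":[-0.5,-0.13,0],"yaw":0.05,"claw":0},
    {"offset":[-1,-0.26,0.2],"yaw":0.1,"claw":0},
    {"offset":[-1,-0.26,0.4],"yaw":0.2,"claw":0},
    {"offset":[-1,-0.26,0.5],"yaw":0.3,"claw":0},
    {"offset":[-1,-0.26,0.5],"yaw":0.378,"claw":0},
    {"offset":[-1,-0.26,0.5],"yaw":0.378,"claw":0},
    {"offset":[-1,-0.26,0.5],"yaw":0.378,"claw":0},
    {"offset":[-1,-0.26,0.5],"yaw":0.378,"claw":0},
    {"offset":[-1,-0.26,0.5],"yaw":0.378,"claw":0}
  ]
}}

```text
time: 1.65
ee_pos: [0.4981, -0.1996, 0.2031]
tcp_rot: [-180.0, 0.0, 22.1]
wrist_force: [-0.6, -0.5, 0.5]
opening: 0.0855
grasp_force: 0.0
```

Run:
```python
from h import *
import workcell
print(globals().get('tip_extent'),[k for k in dir(workcell) if not k.startswith('_')][:40])
np.set_printoptions(precision=4,suppress=True)
o=get_obs();p,d=camera('wrist');np.savez('pics/w1.npz',p=p,d=d);cv2.imwrite('pics/w1.png',p[:,:,::-1])
print(o['time'],o['ee_pos'],o['tcp_rot'],o['q'],o['wrist_force'])
P=cloud('wrist',d,o);near=np.hypot(P[...,0]-.498,P[...,1]+.2137)<.05
for lo,hi in((.045,.062),(.014,.03)):
    t=near&(P[...,2]>lo)&(P[...,2]<hi);Q=P[t][:,:2].astype(np.float32)
    print(t.sum(),np.median(P[t][:,2]),cv2.minAreaRect(Q),cv2.minEnclosingCircle(Q))
# shaft from start wrist picture
o0=dict(ee_pos=np.array([.549797,0,.252569]),tcp_rot=np.array([-179.9228,-.0008,89.9977]))
c=[(417,192),(340,232),(380,318),(457,268)]
W=np.array([onplane('wrist',170+(u+.5)/4.4-.5,120+(v+.5)/4.4-.5,.057,o0) for u,v in c]);print(W,W.mean(0))
for n in('wrist','scene','side'):
    S=np.load(f'pics/{n}0.npz');P=cloud(n,S['d'],o0);t=(np.hypot(P[...,0]-.532,P[...,1]-.001)<.025)&(P[...,2]>.052)&(P[...,2]<.066)
    Q=P[t][:,:2].astype(np.float32);print(n,t.sum(),np.median(P[t][:,2]),Q.mean(0),cv2.minAreaRect(Q))
for n in('wrist',):
    pt=[onplane(n,170+u/4.4,120+v/4.4,.042,o0) for u,v in((515,188),(578,162))];e=pt[1]-pt[0];print('pointer',np.degrees(np.arctan2(e[1],e[0])))
```

```text
0.022 ['PlanningError', 'camera', 'camera_info', 'get_obs', 'job_done', 'tip_extent']
1.65 [ 0.4981 -0.1996  0.2031] [-179.9857    0.0084   22.1411] [-21.8417   2.4021   1.8059  89.4197   0.0044 136.0172] [-0.6376 -0.4863  0.4618]
1206 0.05382682557711421 ((0.5002346634864807, -0.2069835513830185), (0.06042349711060524, 0.01556367613375187), 23.101421356201172) ((0.5003101229667664, -0.2074049711227417), 0.030555827543139458)
2634 0.024206379978950143 ((0.5008575320243835, -0.2067030966281891), (0.06469999998807907, 0.0667850524187088), 24.54335594177246) ((0.5002838373184204, -0.20732587575912476), 0.03398590907454491)
[[ 0.5366  0.0206  0.057 ]
 [ 0.519   0.0115  0.057 ]
 [ 0.5277 -0.0088  0.057 ]
 [ 0.5455  0.003   0.057 ]] [0.5322 0.0066 0.057 ]
wrist 471 0.05789370618879075 [0.5313 0.0058] ((0.5311436653137207, 0.005052616819739342), (0.022203784435987473, 0.021566301584243774), 27.591659545898438)
scene 43 0.05625615428323072 [ 0.5291 -0.0002] ((0.5287011861801147, 0.0006548389792442322), (0.023413870483636856, 0.02418697066605091), 31.898103713989258)
side 26 0.05566405542018982 [0.5308 0.0008] ((0.5316850543022156, 0.002580818720161915), (0.02149270288646221, 0.022659754380583763), 32.420372009277344)
pointer 23.150784522079597
```

View pics/w1.png

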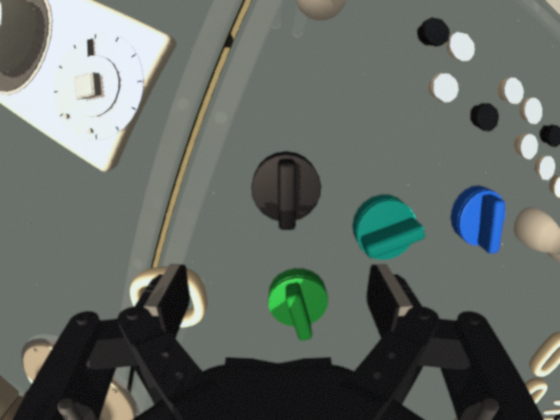

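The close view confirms the black knob at (287,190), bar towards the camera; green (297,300), turquoise (388,227) and blue (480,220) are kept clear. I'll descend partway, re-measure, and use the change with height to check the wrist calibration.

{"api": "servo_tool", "payload": {
  "rows": [
    {"offset":[-0.01,0.07,0.4],"yaw":0,"claw":0},
    {"offset":[-0.01,0.07,0.85],"yaw":0,"claw":0},
    {"offset":[-0.01,0.07,0.85],"yaw":0,"claw":0},
    {"offset":[-0.01,0.07,0.85],"yaw":0,"claw":0}
  ]
}}

```text
time: 2.2
ee_pos: [0.5002, -0.207, 0.1201]
tcp_rot: [179.9, -0.1, 22.0]
wrist_force: [-0.1, 0.4, 1.1]
opening: 0.0854
grasp_force: 0.0
```

```bash
cat > m.py <<'E'
from h import *
np.set_printoptions(precision=4,suppress=True)
def knob(P,c,lo,hi,r=.05):
    t=(np.hypot(P[...,0]-c[0],P[...,1]-c[1])<r)&(P[...,2]>lo)&(P[...,2]<hi);Q=P[t][:,:2].astype(np.float32)
    if len(Q)>8: print(t.sum(),round(float(np.median(P[t][:,2])),4),cv2.minAreaRect(Q),cv2.minEnclosingCircle(Q)[0])
E
python3 - <<'E'
from m import *
o=get_obs();p,d=camera('wrist');np.savez('pics/w2.npz',p=p,d=d);cv2.imwrite('pics/w2.png',p[:,:,::-1])
print(o['time'],o['ee_pos'],o['tcp_rot'],o['opening'])
P=cloud('wrist',d,o);knob(P,(.5,-.207),.045,.062);knob(P,(.5,-.207),.014,.03)
S=np.load('pics/w1.npz');o1=dict(ee_pos=[.4981,-.1996,.2031],tcp_rot=[-179.9857,.0084,22.1411])
P=cloud('wrist',S['d'],o1);print('shaft from w1');knob(P,(.531,.004),.052,.066,.025)
E
```

```text
2.2 [ 0.5002 -0.207   0.1201] [179.9405  -0.066   22.0001] 0.08544425193924687
2299 0.0539 ((0.5006615519523621, -0.20693476498126984), (0.06122962757945061, 0.01604657620191574), 22.769577026367188) (0.5004866123199463, -0.20640118420124054)
4608 0.0242 ((0.5010541081428528, -0.20695018768310547), (0.06566251814365387, 0.06711503118276596), 22.934417724609375) (0.5000144839286804, -0.2073897123336792)
shaft from w1
498 0.0577 ((0.5311460494995117, 0.004491944797337055), (0.022308992221951485, 0.023717762902379036), 26.124792098999023) (0.5311335325241089, 0.004299165215343237)
```

The two heights agree: knob (0.5005,-0.207) at 22.8°, top 54 mm, skirt 24 mm. Going down to grip the bar.

{"api": "servo_tool", "payload": {
  "rows": [
    {"offset":[0,0,0.35],"yaw":-0.004,"claw":0},
    {"offset":[0,0,0.6],"yaw":-0.004,"claw":0},
    {"offset":[0,0,0.69],"yaw":-0.004,"claw":0},
    {"offset":[0,0,0.69],"yaw":-0.004,"claw":0.5},
    {"offset":[0,0,0.69],"yaw":-0.004,"claw":1},
    {"offset":[0,0,0.69],"yaw":-0.004,"claw":1},
    {"offset":[0,0,0.69],"yaw":-0.004,"claw":1},
    {"offset":[0,0,0.69],"yaw":-0.004,"claw":1},
    {"offset":[0,0,0.69],"yaw":-0.004,"claw":1},
    {"offset":[0,0,0.69],"yaw":-0.004,"claw":1}
  ],
  "squeeze": 60
}}

```text
time: 3.5
ee_pos: [0.5001, -0.2071, 0.0501]
tcp_rot: [179.9, -0.1, 22.7]
wrist_force: [-0.5, 0.0, 4.8]
opening: 0.0153
grasp_force: 59.6
```

{"api": "servo_tool", "payload": {
  "rows": [
    {"offset":[0,0,-0.3],"yaw":0,"claw":1},
    {"offset":[0,0,-0.7],"yaw":0,"claw":1},
    {"offset":[0.05,-0.3,-0.9],"yaw":0,"claw":1},
    {"offset":[0.1,-0.6,-0.9],"yaw":0,"claw":1},
    {"offset":[0.1,-0.9,-0.9],"yaw":0,"claw":1},
    {"offset":[0.1,-0.9,-0.9],"yaw":0,"claw":1}
  ]
}}

```text
time: 4.25
ee_pos: [0.4736, -0.1186, 0.1392]
tcp_rot: [-180.0, 0.0, 22.8]
wrist_force: [-0.3, -0.2, -0.9]
opening: 0.0149
grasp_force: 59.0
```

{"api": "servo_tool", "payload": {
  "rows": [
    {"offset":[0.1,-0.4,0],"yaw":0,"claw":1},
    {"offset":[0.1,-0.8,0],"yaw":0,"claw":1},
    {"offset":[0.1,-0.93,0],"yaw":0,"claw":1},
    {"offset":[0.1,-0.93,0],"yaw":0,"claw":1},
    {"offset":[0.1,-0.93,0],"yaw":0,"claw":1}
  ]
}}

```text
time: 4.88
ee_pos: [0.448, -0.0311, 0.1392]
tcp_rot: [180.0, -0.0, 22.6]
wrist_force: [0.2, -1.1, -1.4]
opening: 0.0149
grasp_force: 59.2
```

Run:
```python
from m import *
o=get_obs();p,d=camera('wrist');np.savez('pics/w3.npz',p=p,d=d);cv2.imwrite('pics/w3.png',p[:,:,::-1])
print(o['time'],o['ee_pos'],o['tcp_rot'],o['opening'],o['wrist_force'])
P=cloud('wrist',d,o)
print('shaft');knob(P,(.531,.005),.052,.066,.02)
print('hub');knob(P,(.531,.005),.0405,.0455,.04)
e=o['ee_pos']
print('held bar');knob(P,e,e[2]-.008,e[2]+.02,.06)
print('held skirt');knob(P,e,e[2]-.034,e[2]-.02,.06)
```

```text
4.875 [ 0.448  -0.0311  0.1392] [179.9837  -0.0012  22.643 ] 0.014874107025875534 [ 0.2378 -1.1481 -1.3661]
shaft
1250 0.058 ((0.531460702419281, 0.00481801200658083), (0.022186249494552612, 0.022281909361481667), 26.848539352416992) (0.531287431716919, 0.004915792495012283)
hub
5034 0.0422 ((0.5317856669425964, 0.005000550299882889), (0.059732891619205475, 0.059974052011966705), 71.50699615478516) (0.5358549356460571, 0.006867990829050541)
held bar
6765 0.1433 ((0.4486960768699646, -0.031033221632242203), (0.05440358817577362, 0.047088105231523514), 61.37918472290039) (0.44899675250053406, -0.03169102594256401)
held skirt
5320 0.1134 ((0.45619189739227295, -0.02817694842815399), (0.05079808458685875, 0.06752771139144897), 23.87001609802246) (0.4486200213432312, -0.031398192048072815)
```

View pics/w3.png

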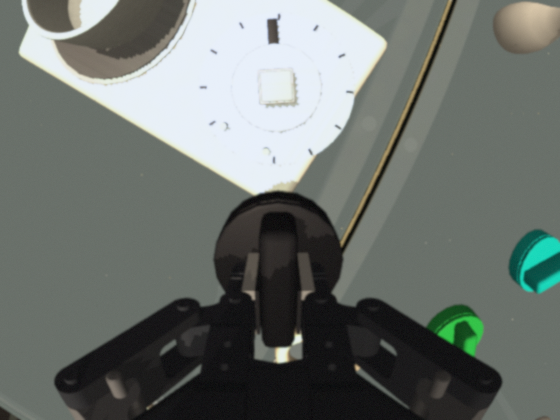

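The picture shows the knob held at (280,245) with its bar between the pads. The shaft is at (276,87), the pointer at (273,30), and the two stop posts at (226,127) and (266,151). I'll measure the pointer angle, held knob centre and warmer direction more precisely.

Run:
```python
from m import *
o=dict(ee_pos=[.448,-.0311,.1392],tcp_rot=[179.9837,-.0012,22.643])
S=np.load('pics/w3.npz');p=S['p'].astype(int);P=cloud('wrist',S['d'],o);c=np.array([.5316,.0049])
r=np.hypot(P[...,0]-c[0],P[...,1]-c[1])
t=(r<.05)&(r>.025)&(p.max(2)<90)&(P[...,2]>.03)&(P[...,2]<.06)
Q=P[t][:,:2]-c;Q=Q[Q[:,0]>0];m=Q.mean(0);print('pointer',len(Q),np.degrees(np.arctan2(m[1],m[0])),np.hypot(*Q.T).min(),np.hypot(*Q.T).max(), np.median(P[t][:,2]))
l=cv2.fitLine(Q.astype(np.float32),cv2.DIST_L2,0,.01,.01).ravel();print(np.degrees(np.arctan2(l[1],l[0])),l)
for lo in(.052,.055,.0565): 
    t=(r<.02)&(P[...,2]>lo)&(P[...,2]<.066);Q=P[t][:,:2];print(lo,cv2.minAreaRect(Q.astype(np.float32)),Q.mean(0))
# hub circle fit from depth edge
T=np.array(o['ee_pos'])
rk=np.hypot(P[...,0]-T[0],P[...,1]-T[1]);t=(rk<.05)&(P[...,2]>.1)&(P[...,2]<.118)
Q=P[t][:,:2];print('skirt',cv2.minEnclosingCircle(Q.astype(np.float32)),np.median(P[t][:,2]))
yaw=np.radians(22.64);e=np.array([np.cos(yaw),np.sin(yaw)]);n=np.array([e[1],-e[0]])
L=np.c_[(Q-T[:2])@e,(Q-T[:2])@n];print('tool extents',L.min(0),L.max(0))
t=(rk<.05)&(P[...,2]>.1405)&(P[...,2]<.147)&(p.max(2)<55)&(p.max(2)>-1);Q=P[t][:,:2];L=np.c_[(Q-T[:2])@e,(Q-T[:2])@n];L=L[(abs(L[:,1])<.008)];print('bar',len(L),L.min(0),L.max(0))
# posts
for u,v in((226,127),(266,151),(273,160),(213,124)):
    q=P[v,u];print(u,v,q,np.degrees(np.arctan2(q[1]-c[1],q[0]-c[0])))
# casing long edge
w=(p.min(2)>190)&(P[...,2]>.033)&(P[...,2]<.039);print('casing',cv2.minAreaRect(P[w][:,:2].astype(np.float32)))
```

```text
pointer 130 25.047694821488907 0.030833084996071812 0.0461573781901332 0.041725224444832856
30.31913 [0.8632 0.5048 0.0352 0.0165]
0.052 ((0.5314343571662903, 0.00484050065279007), (0.022186245769262314, 0.022281959652900696), 26.848148345947266) [0.5312 0.0048]
0.055 ((0.5314108729362488, 0.004834958352148533), (0.02212596870958805, 0.022301731631159782), 26.694894790649414) [0.5312 0.0047]
0.0565 ((0.5313156247138977, 0.0048113660886883736), (0.021550219506025314, 0.022033555433154106), 27.030153274536133) [0.5313 0.0048]
skirt ((0.44867244362831116, -0.03131261467933655), 0.03402803838253021) 0.1133510286071637
tool extents [-0.0174 -0.0332] [0.0342 0.0343]
bar 4003 [-0.0297 -0.0079] [0.0312 0.008 ]
226 127 [0.4941 0.0254 0.0431] 151.34890067898644
266 151 [ 0.489  -0.0057  0.0425] -166.0570092641544
273 160 [ 0.4844 -0.0126  0.0386] -159.63225995172397
213 124 [0.4922 0.0352 0.0381] 142.45446143799697
casing ((0.5448087453842163, 0.08604919910430908), (0.2710571885108948, 0.14572787284851074), 80.6594467163086)
```

Shaft at (0.5314, 0.0048), square at about 26.5°, tops at 58 and 42 mm; the held knob is centred to within 0.5 mm. The off direction is about 142.5°, so the turn needed is about 116°. Now I'll move above the shaft.

{"api": "servo_tool", "payload": {
  "rows": [
    {"offset":[0.4,0,0],"yaw":-0.02,"claw":1},
    {"offset":[0.8,-0.01,0],"yaw":-0.02,"claw":1},
    {"offset":[0.904,-0.011,0.1],"yaw":-0.02,"claw":1},
    {"offset":[0.904,-0.011,0.26],"yaw":-0.02,"claw":1},
    {"offset":[0.904,-0.011,0.26],"yaw":-0.02,"claw":1},
    {"offset":[0.904,-0.011,0.26],"yaw":-0.02,"claw":1},
    {"offset":[0.904,-0.011,0.26],"yaw":-0.02,"claw":1}
  ]
}}

```text
time: 5.8
ee_pos: [0.5305, 0.0053, 0.114]
tcp_rot: [180.0, -0.1, 26.3]
wrist_force: [-0.4, -0.6, -0.8]
opening: 0.0147
grasp_force: 59.2
```

{"api": "servo_tool", "payload": {
  "rows": [
    {"offset":[0,0,0.02],"yaw":0,"claw":1},
    {"offset":[0,0,0.04],"yaw":0,"claw":1},
    {"offset":[0,0,0.05],"yaw":0,"claw":1},
    {"offset":[0,0,0.06],"yaw":0,"claw":1},
    {"offset":[0,0,0.06],"yaw":0,"claw":1}
  ]
}}

```text
time: 6.42
ee_pos: [0.5305, 0.0056, 0.1072]
tcp_rot: [-180.0, 0.0, 26.3]
wrist_force: [0.1, 0.8, -1.3]
opening: 0.0148
grasp_force: 59.2
```

{"api": "servo_tool", "payload": {
  "rows": [
    {"offset":[0,0.009,0],"yaw":0,"claw":1},
    {"offset":[0,0.009,0.015],"yaw":0,"claw":1},
    {"offset":[0,0.009,0.03],"yaw":0,"claw":1},
    {"offset":[0,0.009,0.045],"yaw":0,"claw":1},
    {"offset":[0,0.009,0.045],"yaw":0,"claw":1}
  ]
}}

```text
time: 7.05
ee_pos: [0.5309, 0.0048, 0.1026]
tcp_rot: [-180.0, 0.0, 26.3]
wrist_force: [-0.1, 0.8, -1.4]
opening: 0.0148
grasp_force: 59.2
```

{"api": "servo_tool", "payload": {
  "rows": [
    {"offset":[0,0,0.02],"yaw":0,"claw":1},
    {"offset":[0,0,0.04],"yaw":0,"claw":1},
    {"offset":[0,0,0.06],"yaw":0,"claw":1},
    {"offset":[0,0,0.08],"yaw":0,"claw":1},
    {"offset":[0,0,0.09],"yaw":0,"claw":1},
    {"offset":[0,0,0.09],"yaw":0,"claw":1}
  ]
}}

```text
time: 7.8
ee_pos: [0.5309, 0.0048, 0.0937]
tcp_rot: [-180.0, 0.0, 26.3]
wrist_force: [0.4, 0.6, -1.4]
opening: 0.0151
grasp_force: 59.2
```

{"api": "servo_tool", "payload": {
  "rows": [
    {"offset":[0,0,0.006],"yaw":0,"claw":1},
    {"offset":[0,0,0.012],"yaw":0,"claw":1},
    {"offset":[0,0,0.018],"yaw":0,"claw":1},
    {"offset":[0,0,0.018],"yaw":0,"claw":1}
  ]
}}

```text
time: 8.3
ee_pos: [0.531, 0.0048, 0.0921]
tcp_rot: [180.0, -0.0, 26.3]
wrist_force: [-0.2, 0.0, 0.3]
opening: 0.0152
grasp_force: 59.3
```

{"api": "servo_tool", "payload": {
  "rows": [
    {"offset":[0,0,0.006],"yaw":0,"claw":1},
    {"offset":[0,0,0.012],"yaw":0,"claw":1},
    {"offset":[0,0,0.012],"yaw":0,"claw":1}
  ]
}}

```text
time: 8.68
ee_pos: [0.5311, 0.0048, 0.092]
tcp_rot: [180.0, -0.0, 26.3]
wrist_force: [-4.3, 0.4, 8.2]
opening: 0.0147
grasp_force: 60.7
```

Seated: TCP stopped at 0.092 and the force is rising. Easing off slightly and turning anticlockwise.

{"api": "servo_tool", "payload": {
  "rows": [
    {"offset":[0,0,-0.008],"yaw":-0.03,"claw":1},
    {"offset":[0,0,-0.008],"yaw":-0.07,"claw":1},
    {"offset":[0,0,-0.008],"yaw":-0.11,"claw":1},
    {"offset":[0,0,-0.008],"yaw":-0.15,"claw":1},
    {"offset":[0,0,-0.008],"yaw":-0.19,"claw":1},
    {"offset":[0,0,-0.008],"yaw":-0.23,"claw":1},
    {"offset":[0,0,-0.008],"yaw":-0.27,"claw":1},
    {"offset":[0,0,-0.008],"yaw":-0.3,"claw":1},
    {"offset":[0,0,-0.008],"yaw":-0.3,"claw":1}
  ]
}}

```text
time: 9.8
ee_pos: [0.5312, 0.0051, 0.092]
tcp_rot: [180.0, -0.1, 80.3]
wrist_force: [0.2, 3.0, 3.3]
opening: 0.015
grasp_force: 59.8
```

Run:
```python
from h import *
o=get_obs();print(o['torque'],o['wrist_force'],o['ee_pos'],o['q'])
```

```text
[0.70832582 0.15957165 0.0399794 ] [0.20055168 3.04463934 3.33745909] [0.53119763 0.00514677 0.09199897] [ 5.32893726e-01  2.33413072e+00 -1.05457289e+01  7.70752152e+01
  4.48959130e-02  1.00268416e+02]
```

{"api": "servo_tool", "payload": {
  "rows": [
    {"offset":[0,0,0],"yaw":-0.03,"claw":1},
    {"offset":[0,0,0],"yaw":-0.07,"claw":1},
    {"offset":[0,0,0],"yaw":-0.11,"claw":1},
    {"offset":[0,0,0],"yaw":-0.15,"claw":1},
    {"offset":[0,0,0],"yaw":-0.19,"claw":1},
    {"offset":[0,0,0],"yaw":-0.23,"claw":1},
    {"offset":[0,0,0],"yaw":-0.27,"claw":1},
    {"offset":[0,0,0],"yaw":-0.3,"claw":1},
    {"offset":[0,0,0],"yaw":-0.31,"claw":1},
    {"offset":[0,0,0],"yaw":-0.31,"claw":1}
  ]
}}

```text
time: 11.05
ee_pos: [0.5309, 0.005, 0.092]
tcp_rot: [180.0, -0.0, 135.9]
wrist_force: [-2.8, 2.9, 5.5]
opening: 0.0151
grasp_force: 60.1
```

Run:
```python
from h import *
o=get_obs();print(o['torque'],o['wrist_force'],o['ee_pos'],o['tcp_rot'])
```

```text
[0.62268852 0.57452102 0.12447308] [-2.755191    2.94385838  5.50154621] [0.53093137 0.00498465 0.09200792] [ 1.79970714e+02 -1.13900533e-02  1.35943539e+02]
```

{"api": "servo_tool", "payload": {
  "rows": [
    {"offset":[0,0,0],"yaw":-0.01,"claw":1},
    {"offset":[0,0,0],"yaw":-0.02,"claw":1},
    {"offset":[0,0,0],"yaw":-0.03,"claw":1},
    {"offset":[0,0,0],"yaw":-0.03,"claw":1}
  ]
}}

```text
time: 11.55
ee_pos: [0.5309, 0.0049, 0.092]
tcp_rot: [180.0, -0.0, 141.3]
wrist_force: [-2.5, 2.8, 5.7]
opening: 0.0149
grasp_force: 60.1
```

Run:
```python
from h import *
o=get_obs();print(o['torque'],o['wrist_force'],o['ee_pos'],o['tcp_rot'])
```

```text
[0.52296849 0.65959434 0.02276997] [-2.51800163  2.84671376  5.67181316] [0.53090589 0.00494207 0.09202764] [ 1.79975494e+02 -4.51030574e-03  1.41339335e+02]
```

{"api": "servo_tool", "payload": {
  "rows": [
    {"offset":[0,0,0],"yaw":-0.006,"claw":1},
    {"offset":[0,0,0],"yaw":-0.012,"claw":1},
    {"offset":[0,0,0],"yaw":-0.018,"claw":1},
    {"offset":[0,0,0],"yaw":-0.018,"claw":1}
  ]
}}

```text
time: 12.05
ee_pos: [0.5309, 0.0049, 0.092]
tcp_rot: [180.0, -0.0, 144.6]
wrist_force: [-2.6, 3.2, 5.2]
opening: 0.0153
grasp_force: 60.1
```

Run:
```python
from h import *
o=get_obs();print(o['torque'],o['wrist_force'],o['ee_pos'],o['tcp_rot'])
```

```text
[0.59012667 0.5736151  0.07529943] [-2.63260596  3.19169635  5.22881861] [0.53091526 0.00493738 0.09201903] [ 1.79973281e+02 -4.44291717e-03  1.44566148e+02]
```

{"api": "servo_tool", "payload": {
  "rows": [
    {"offset":[0,0,0],"yaw":-0.006,"claw":1},
    {"offset":[0,0,0],"yaw":-0.012,"claw":1},
    {"offset":[0,0,0],"yaw":-0.018,"claw":1},
    {"offset":[0,0,0],"yaw":-0.018,"claw":1}
  ]
}}

```text
time: 12.55
ee_pos: [0.5308, 0.005, 0.092]
tcp_rot: [180.0, -0.0, 147.8]
wrist_force: [-2.9, 2.7, 6.0]
opening: 0.0147
grasp_force: 60.2
```

Run:
```python
from h import *
o=get_obs();print(o['torque'],o['wrist_force'],o['ee_pos'],o['tcp_rot'])
```

```text
[ 0.61488219  0.70396094 -0.1970792 ] [-2.89548026  2.66157333  5.95151481] [0.53081651 0.00497252 0.09200722] [ 1.79974341e+02 -1.65573316e-02  1.47790957e+02]
```

{"api": "servo_tool", "payload": {
  "rows": [
    {"offset":[0,0,0],"yaw":-0.005,"claw":1},
    {"offset":[0,0,0],"yaw":-0.01,"claw":1},
    {"offset":[0,0,0],"yaw":-0.01,"claw":1}
  ]
}}

```text
time: 12.92
ee_pos: [0.5308, 0.0049, 0.092]
tcp_rot: [180.0, -0.0, 149.6]
wrist_force: [-2.7, 3.0, 5.3]
opening: 0.0145
grasp_force: 60.4
```

Run:
```python
from h import *
o=get_obs();print(o['torque'],o['wrist_force'],o['ee_pos'],o['tcp_rot'],o['opening'])
```

```text
[ 0.68859069  0.67622711 -0.60267638] [-2.66176971  3.04221922  5.26611015] [0.5308261  0.00493522 0.09199266] [ 1.79970526e+02 -1.79435137e-02  1.49550767e+02] 0.014544158896815278
```

Torque of 0.6 N m at 149.5°: the control is hard against the off stop. Relaxing, opening and lifting.

{"api": "servo_tool", "payload": {
  "rows": [
    {"offset":[0,0,0],"yaw":0.009,"claw":1},
    {"offset":[0,0,0],"yaw":0.009,"claw":1},
    {"offset":[0,0,0],"yaw":0.009,"claw":0.6},
    {"offset":[0,0,0],"yaw":0.009,"claw":0.3},
    {"offset":[0,0,0],"yaw":0.009,"claw":0},
    {"offset":[0,0,0],"yaw":0.009,"claw":0},
    {"offset":[0,0,0],"yaw":0.009,"claw":0},
    {"offset":[0,0,-0.2],"yaw":0.009,"claw":0},
    {"offset":[0,0,-0.5],"yaw":0.009,"claw":0},
    {"offset":[0,0,-0.9],"yaw":0.009,"claw":0},
    {"offset":[0,0,-0.9],"yaw":0.009,"claw":0},
    {"offset":[0,0,-0.9],"yaw":0.009,"claw":0}
  ]
}}

```text
time: 14.42
ee_pos: [0.5309, 0.0048, 0.181]
tcp_rot: [-180.0, -0.0, 148.1]
wrist_force: [0.4, 0.2, -0.4]
opening: 0.0852
grasp_force: 0.0
```

Run:
```python
from m import *
o=get_obs();p,d=camera('wrist');cv2.imwrite('pics/w4.png',p[:,:,::-1])
print(o['time'],o['ee_pos'],o['tcp_rot'],o['opening'],o['wrist_force'])
P=cloud('wrist',d,o);knob(P,(.531,.005),.085,.11);knob(P,(.531,.005),.058,.072)
```

```text
14.425 [0.5309 0.0048 0.181 ] [-179.9887   -0.0176  148.1354] 0.08519186987856826 [ 0.3575  0.2046 -0.4208]
1975 0.0957 ((0.5308644771575928, 0.004923885688185692), (0.01606779173016548, 0.06182625889778137), 56.808189392089844) (0.5308378338813782, 0.004911459516733885)
3946 0.066 ((0.5303448438644409, 0.005501464009284973), (0.06659209728240967, 0.06444675475358963), 57.67494201660156) (0.5309630036354065, 0.004658777732402086)
```

View pics/w4.png

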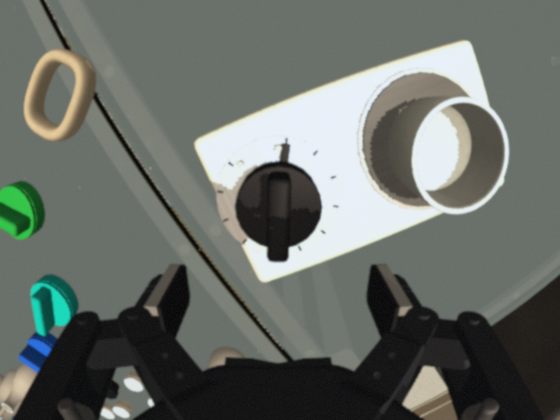

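The knob sits home (top 95.7 mm, skirt 66 mm), centred at (0.531,0.005). The pointer at (284,152) is at the first mark beside the post, and the pot is still on the plate. Handing in.

```bash
python3 -c "from workcell import *;print(job_done())"
```

```text
the job is handed in; nothing more can be done
None
```

I put the knob back on the shaft fully home, turned it anticlockwise to the off stop, and left it there. The job was handed in at about 14.5 s, with the pot still on the plate and the arm kept clear of the bottle and egg.

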